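# Lift the dal vada with the tongs and hold it over the dish

## Robot

A 6-joint arm with a two-finger parallel gripper is mounted at the origin on the work surface. World frame = base frame: x ahead of the robot, y to its left, z up, the work surface at z = 0. Lengths are in m, angles in rad, forces in N, time in s.
With the tool pointing down it reaches from about 0.4 to 0.825 m from the base axis. Payload 7 kg.
Tool frame: the origin (TCP) lies at the centre of the arm's flange, where the gripper is bolted on; the fingertips stand 178 mm ahead of it and the grasp point (between the pads) lies 159 mm ahead of it; z points along the fingers, y is the direction in which the jaws open and shut (so a half turn about z gives the same grasp; the last joint's range is limited). The gripper opens to 88 mm and grips with 3 to 60 N. Pads are 19 mm wide; open, the fingers measure 130 mm over their backs; the gripper's body (78 mm by 193 mm) begins 47 mm behind the grasp point.
Start: joints at [1.541, 0.359, 0.012, 0, -1.224, -0.288], TCP at [0.211, 0.641, 0.405] pointing down, gripper open.
Joint ranges: [-3.07, 3.07], [-1.43, 2.12], [-1.02, 1.25], [-3.03, 1.67], [-3.05, -0], [-3.03, 3.03]. Speed limits (rad/s): [2.39, 2.39, 3.01, 3.14, 3.14, 3.14].

## Interface

Orientations are given as [roll, pitch, yaw] about the fixed x, y, z axes, in that order (R = Rz(yaw) Ry(pitch) Rx(roll)).
In Python, from station import * gives the robot as it stands.
- The arm moves only by the tool send_rows, never from a script. Its argument "motion" is a list of rows, each an object with "offset": the shift along the tool's x, y, z in cm, a list of three; "turn": the turn about the tool's z in degrees. In form: [{"offset": [x, y, z], "turn": turn}, ...]. A call has 1 to 8 rows; each row is the pose to reach, as a shift and turn from the pose commanded when the call began, along the tool's axes at that moment; what a row does not reach only later rows make up. A row lasts 1/10 s, in which the tool goes at most 50 mm and 8.59 degrees, less where a joint would pass 70% of its speed; a pose out of reach is approached as far as the arm can. A call with a gripper value outside its range is refused whole. "hand" is the opening, from -1 (shut) to 1 (fully open), set as the call begins (left out, the last holds). The fingers move at their own pace and stop on an object; "squeeze" is the grip in N (left out, the last holds). Time passes only in rows, so rows that repeat a pose let the fingers close. It gives the time, the measured TCP pose, the force and the opening at its end, in the units of the state.
- get_state(): the state, without advancing time (a new reading comes with each control period).
- grab_frame(name): name is "side" or "top" or "wrist"; returns a dict with "frame" (420x560x3 uint8, blue, green, red), "range_z" (420x560 float32, m along the optical axis (not along the pixel's ray), 0 where there is no reading), "vertical_fov" (degrees; the focal length in pixels is half the picture's height over the tangent of half this angle, whatever the lens; pixels are square), "cx", "cy" (the principal point, pixels), "k1" (the pictures are not rectified: a ray, as slopes to the right and down, at radius r is drawn at 1 + k1 r^2 times it, then the intrinsics apply), "cam_to_world" (4x4, takes a point from camera to world coordinates). Camera axes: x right, y up, looking along -z (the intrinsics and any distortion apply to the point x, -y, -z); pixel columns grow to the right and rows downward; lengths in m; the calibration is good to about 2 mm. A picture is of the moment at which its call begins.
- job_done(): hands the job in, once; it reports no verdict.
The state is a dict: "t": time; "q": joint angles; "qd": joint speeds; "joint_efforts": joint torques, N m; "eef_pos": TCP position; "ee_rot": TCP orientation; "force": force on the tool from outside, world axes, zero at the start; "moment": the same for the moment, N m; "width": finger opening in m.
Only numpy, scipy, OpenCV 4.12 (cv2) and the standard library are available. Lean on these libraries where they do the work, as an engineer would, in place of code of your own. Each camera call takes 0.05 s, during which the arm holds its last target. There are 200 camera calls.

## Task

Take the steel tongs out of their holder, use them to pick the solid round vada (the plain disc, not the ring or the long fritter) off the draining tray, and finish still holding it in the tongs, kept still over the middle of the white dish and at least 10 cm above the counter. Do not touch the vada with the robot's own fingers, and leave the other two fritters lying where they are on the tray.

Things in the scene. Friction and masses are not known exactly. Their poses are not given: they have to be found in the camera images.
- tongs: Steel spring tongs, 150 mm long, 110 g, standing tips down in the holder. Origin midway between the open jaw tips, at their lowest edge; z up to the head, y the line along which the jaws open and close. The head (20 mm in x, 36 mm in y) spans z = 136 to 150 mm; two flat steel strips hang from it. A slight squeeze carries them open, more squeeze closes the tips.
- tongs_grip (a point): Point midway between two rubber pads (24 mm wide in x, 16 mm high) on the outsides of the strips, 108 mm above the tips, 42 mm below the top of the head: squeeze here along y. Width over the pads: 64 mm open; at 60 mm the tips are 61 mm apart inside, at 55 mm the strips are parallel and 44 mm apart. The spring pushes back 5 N at first touch, 7 N at 55 mm.
- tongs_tip (a point): Point at the tongs' origin, midway between the open tips at their lowest edge; fixed to the head, it does not move with the jaws. Open tips are 74 mm apart inside, 80 mm outside; as the jaws close to 44 mm the tips drop 2 mm.
- jaw_left: The tongs' strip on their +y side: 3 mm thick, 18 mm wide in x (26 mm over the last 34 mm). Origin at its hinge pin (tongs' z = 142 mm, y = 12 mm); its lower end is 144 mm below the pin. z runs up along the strip, which leans 0.104 rad outward when open. Both jaws move alike, up to 0.22 rad.
- jaw_right: The tongs' strip on their -y side, mirror image of the other. Origin at its hinge pin (tongs' y = -12 mm), z up along the strip.
- holder: Fixed upright pocket of thin metal, open at the top: inside 30 mm in x by 90 mm in y, outside 36 by 96 mm, 70 mm high, inner floor 5 mm up, on a foot 60 by 120 mm. Origin at the centre of its underside, z up. The tongs stand in it, their y along its y.
- tray: Fixed low metal draining tray 310 mm in its x by 130 mm in its y, 4 mm walls, rim 12 mm high, inner floor about 4 mm above the counter. Origin at the centre of its underside. The three fritters lie in a row along its x, about 95 mm apart, in any order.
- disc: The solid round vada: a brown disc 44 mm in diameter, 26 mm high, about 40 g, lying flat on the tray. Origin at the centre of its underside.
- disc_center (a point): Middle of the solid round vada, 13 mm above its underside.
- ringv: The ring-shaped vada: brown, 54 mm outside, 20 mm hole, 22 mm high. Origin at the centre of its underside. To be left alone.
- longv: The long fritter: a brown rounded slab 85 mm long in its x, 34 mm wide, 18 mm high, lying across the tray. Origin at the centre of its underside. To be left alone.
- dish: Fixed white ceramic dish, round, 150 mm across, rim 22 mm high. Origin at the centre of its underside.
There are look-alikes about, which are no part of the job. Of the things like the dish, leave any that is brown; of the rest the larger one is meant.

How it is judged:
On the way, in this order (a step that is already met when the one before it is completed fails the run):
1. the tongs, held by the fingers, have been drawn up out of the holder (height (world z) of tongs_tip above 0.075 m and contact force between the fingers and tongs above 1 N), for 0.2 s.
2. the solid round vada is clamped between both jaws and lifted clear of the tray (contact force between each of jaw_left, jaw_right and disc above 0.2 N and contact force between the fingers and tongs above 1 N and height (world z) of disc_center above 0.05 m), for 0.2 s.
At the end, for the whole second after the job is handed in: The robot's fingers still squeeze the tongs, both jaws press on the solid round vada (over 0.2 N each), its middle is more than 100 mm above the counter and within 45 mm sideways of the dish's centre, and it is still (under 40 mm/s) (contact force between each of jaw_left, jaw_right and disc above 0.2 N and contact force between the fingers and tongs above 1 N and height (world z) of disc_center above 0.1 m and horizontal distance between disc_center and dish below 0.045 m and linear speed of disc below 0.04 m/s and contact force between the fingers and disc below 0.1 N); the arm keeps its last pose, push and grip.
It fails at once if the robot's fingers touch the solid round vada (contact force between the fingers and disc above 0.5 N).
It fails at once if the ring-shaped vada is moved more than 25 mm (distance of ringv from where it was at the start of the episode above 0.025 m).
It fails at once if the long fritter is moved more than 25 mm (distance of longv from where it was at the start of the episode above 0.025 m).
It also fails if it takes over 54 s, if anything falls off the work surface, if the arm or the gripper's body presses on something with over 40 N, if the wrist force passes 120 N, or if a joint passes its speed limit or range.

## Working session

There is one attempt and no reset: what is moved stays moved. The work goes in short steps, Python scripts to look and compute and a tool call to move; the robot and the scene stay as the last step left them, time stands still between calls to the robot, and variables do not carry over. Pictures are saved under pics/ and viewed, about 8 in all and at most 12, crops included, and the job is handed in when it is done.

Besides the shell and the picture viewer there is one more tool, called after "Call:" by a JSON object that holds its "name" and its "arguments", one argument or row to a line. send_rows: Moves the arm, as the interface text tells. Its arguments: {"type":"object","properties":{"motion":{"type":"array"},"hand":{"type":"number"},"squeeze":{"type":"number"}},"required":["motion"]}

```bash
mkdir -p pics; cat > h.py <<'E'
from station import *
import numpy as np, cv2, pickle
def snap(n,tag):
    f=grab_frame(n); cv2.imwrite(f'pics/{tag}.png',f['frame']); pickle.dump(f,open(f'{tag}.pkl','wb')); return f
def load(tag): return pickle.load(open(f'{tag}.pkl','rb'))
def K(f):
    h=f['frame'].shape[0]; F=h/2/np.tan(np.radians(f['vertical_fov'])/2)
    return np.array([[F,0,f['cx']],[0,F,f['cy']],[0,0,1.]])
def world(f,u,v,d=None,z=None):
    # depth point by default; z= intersects the ray with a height
    D=np.array([f['k1'],0,0,0,0.])
    p=cv2.undistortPoints(np.array([[[u,v]]],float),K(f),D)[0,0]
    r=np.array([p[0],-p[1],-1.]); M=np.array(f['cam_to_world']); 
    w=M[:3,:3]@r; o=M[:3,3]
    if z is not None: return o+w*(z-o[2])/w[2]
    if d is None: d=float(f['range_z'][int(round(v)),int(round(u))])
    return o+w*d
def cloud(f):
    D=np.array([f['k1'],0,0,0,0.]); H,W=f['range_z'].shape
    g=np.stack(np.meshgrid(np.arange(W),np.arange(H)),-1).reshape(-1,1,2).astype(float)
    p=cv2.undistortPoints(g,K(f),D)[:,0]
    d=f['range_z'].reshape(-1,1); M=np.array(f['cam_to_world'])
    P=np.c_[p[:,0],-p[:,1],-np.ones(len(p))]*d
    return (P@M[:3,:3].T+M[:3,3]).reshape(H,W,3)
E
python3 - <<'E'
from h import *
s=get_state(); print({k:np.round(v,3) for k,v in s.items()})
a=snap('top','top0');b=snap('side','side0')
cv2.imwrite('pics/both.png',cv2.resize(np.hstack([a['frame'],b['frame']]),(800,300)))
E
```

```text
{'t': np.float64(0.0), 'q': array([ 1.541,  0.359,  0.011, -0.   , -1.224, -0.288]), 'qd': array([-0.   ,  0.001, -0.   ,  0.001,  0.   ,  0.   ]), 'joint_efforts': array([-1.0000e-03, -5.8271e+01,  2.9306e+01,  6.9970e+00,  7.0000e-03,
       -0.0000e+00]), 'eef_pos': array([0.211, 0.641, 0.404]), 'ee_rot': array([ 3.14 , -0.   , -0.318]), 'force': array([ 0.327, -0.16 , -1.045]), 'moment': array([ 0.025, -0.011,  0.015]), 'width': np.float64(0.087)}
```

View pics/top0.png

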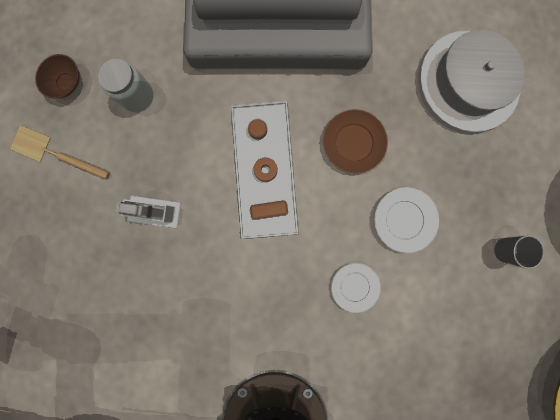

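View pics/side0.png

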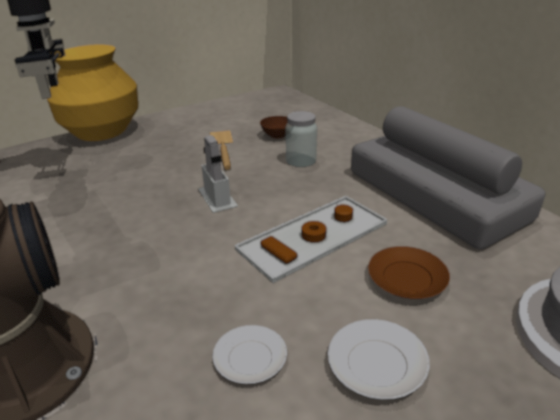

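Top view: the plain disc is at (258,129), the ring at (265,170) and the long fritter at (269,210). The dish candidates are brown (355,142), the larger white one (406,220) and the smaller white one (355,288). Not brown and larger points to (406,220). The tongs and holder are at about (150,211). Next I'll measure these and confirm in an enlarged crop.

```bash
python3 - <<'E'
from h import *
f=load('top0');C=cloud(f); I=f['frame']
print('cam',np.round(f['cam_to_world'],3).tolist(),f['vertical_fov'],f['k1'])
for n,u,v in [('disc',258,129),('ring',265,165),('long',269,210),('dish',406,220),('small',355,288),('brown',355,142),('counter',200,300)]:
    print(n,np.round(C[v,u],4))
hsv=cv2.cvtColor(I,cv2.COLOR_BGR2HSV)
# brown blobs
m=((hsv[...,1]>110)&(hsv[...,0]<20)).astype(np.uint8)
def blob(m,u,v,name):
    n,l,s,c=cv2.connectedComponentsWithStats(m)
    k=l[v,u]; cn=max(cv2.findContours((l==k).astype(np.uint8),0,2)[0],key=cv2.contourArea)
    r=cv2.minAreaRect(cn); print(name,k,s[k],c[k].round(1),[np.round(x,1) for x in r])
    z=np.nanmedian(C[l==k][:,2]); print('   z',z,'ctr',world(f,*c[k],z=z).round(4)); return l==k
blob(m,258,129,'disc');blob(m,265,163,'ring');blob(m,269,210,'long')
w=((hsv[...,1]<40)&(hsv[...,2]>150)).astype(np.uint8)
for n,u,v in [('dish',406,220),('small',355,288)]:
    k=blob(w,u,v,n); P=C[k]; print('   extent',np.ptp(P,axis=0).round(3),((P.max(0)+P.min(0))/2).round(4))
t=blob(w,250,160,'tray')
# holder region
R=C[185:240,105:190].reshape(-1,3); 
for lo,hi in [(.003,.02),(.06,.08),(.08,.13),(.13,.15),(.15,.2)]:
    P=R[(R[:,2]>lo)&(R[:,2]<hi)]
    if len(P)>4:
        r=cv2.minAreaRect(P[:,:2].astype(np.float32)); print(lo,hi,len(P),'c',np.round(r[0],4),'s',np.round(r[1],4),'ang',round(r[2],1),'zmax',P[:,2].max().round(4))
a=cv2.resize(I[180:245,100:200],None,fx=5,fy=5,interpolation=2)
b=cv2.resize(I[100:245,225:445],(500,330),interpolation=2)
g=load('side0')['frame'];c=cv2.resize(g[125:215,190:250],(300,450),interpolation=2)
out=np.zeros((660,800,3),np.uint8);out[:325,:500]=a;out[330:,:500]=b;out[:450,500:]=c
cv2.imwrite('pics/crop1.png',cv2.resize(out,(720,594)))
E
```

```text
cam [[0.008, 0.999, -0.05, 0.446], [-1.0, 0.007, -0.012, -0.006], [-0.012, 0.05, 0.999, 0.878], [0.0, 0.0, 0.0, 1.0]] 57.69875012028045 -0.09119255894185598
disc [0.6707 0.0426 0.0301]
ring [0.5906 0.0264 0.0174]
long [0.4878 0.0163 0.023 ]
dish [ 0.4678 -0.2996  0.0044]
small [ 0.3114 -0.1815  0.0026]
brown [ 0.6479 -0.1815  0.0067]
counter [ 0.28    0.1744 -0.0006]
disc 4 [249 120  18  17 246] [257.2 128.1] [array([257.5, 128. ]), array([16., 17.]), np.float64(90.0)]
   z 0.02994886697199506 ctr [0.6729 0.0444 0.0299]
ring 5 [254 158  23  23 341] [264.9 168.7] [array([265., 169.]), array([22., 22.]), np.float64(90.0)]
   z 0.026128725154599297 ctr [0.5807 0.0261 0.0261]
long 6 [251 201  37  18 471] [268.5 209.3] [array([268.6, 209.4]), array([13.3, 35.9]), np.float64(81.5)]
   z 0.02151628608969247 ctr [0.4893 0.0173 0.0215]
dish 49 [ 375  187   64   66 3266] [406.6 219.7] [array([406.5, 219.5]), array([65., 63.]), np.float64(90.0)]
   z 0.01092619491653174 ctr [ 0.4684 -0.2989  0.0109]
   extent [0.151 0.372 0.883] [ 0.4691 -0.1922  0.4369]
small 76 [ 332  263   82   67 2547] [366.9 291.4] [array([375. , 293.4]), array([88.8, 49.7]), np.float64(17.2)]
   z 0.005431923001365191 ctr [ 0.304  -0.2084  0.0054]
   extent [0.23  0.312 0.882] [ 0.3311 -0.1621  0.4371]
tray 18 [ 232   93  145  185 8468] [278.7 178.7] [array([265.8, 188.2]), array([159.6, 162.7]), np.float64(43.7)]
   z 0.003067276976204014 ctr [ 0.5612 -0.0051  0.0031]
0.003 0.02 445 c [0.4824 0.3015] s [0.1258 0.2008] ang 0.2 zmax 0.0198
0.06 0.08 211 c [0.4833 0.2863] s [0.0974 0.0363] ang 82.5 zmax 0.0798
0.08 0.13 115 c [0.4818 0.2864] s [0.0629 0.0235] ang 83.1 zmax 0.1299
0.13 0.15 99 c [0.4826 0.2861] s [0.0513 0.0238] ang 85.0 zmax 0.1499
0.15 0.2 194 c [0.4827 0.2861] s [0.048  0.0208] ang 81.2 zmax 0.1584
```

View pics/crop1.png

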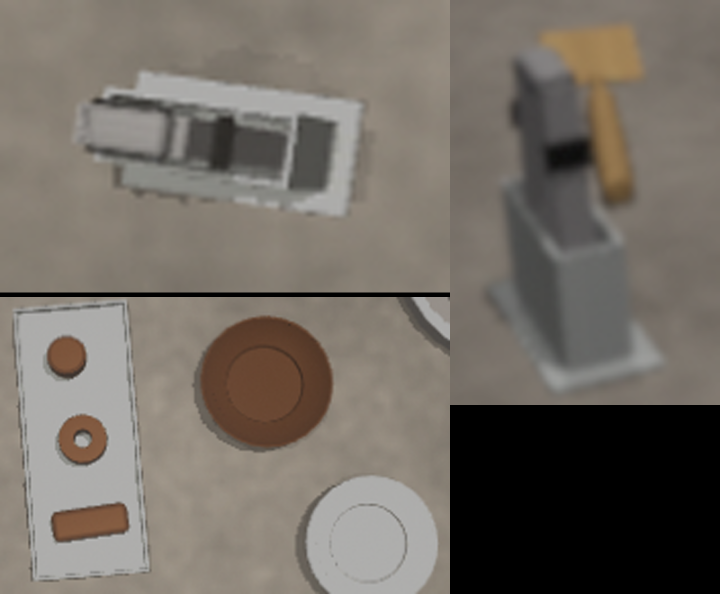

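The crop confirms the choices: the plain disc, with no hole, is at the far end of the tray at (258,129), and the larger non-brown dish is at (406,220), near (0.468,-0.299). The tongs' long axis lies along the 82.5° world direction, so the tool yaw should be -7.5°.

```bash
cat >> h.py <<'E'
def off(x,y,z,yawdeg=None):
    s=get_state(); p=np.array(s['eef_pos']); r,pt,yw=s['ee_rot']
    from scipy.spatial.transform import Rotation as Ro
    R=Ro.from_euler('xyz',[r,pt,yw]).as_matrix()
    o=R.T@(np.array([x,y,z])-p)*100
    t=None if yawdeg is None else -((yawdeg-np.degrees(yw)+180)%360-180)
    print('t',round(float(s['t']),2),'tcp',p.round(4),'rpy',np.degrees([r,pt,yw]).round(2),'F',np.round(s['force'],1),'w',round(float(s['width']),4),'off cm',o.round(2),'turn',t)
E
python3 -c "
from h import *
off(.483,.286,.40,-7.5)"
```

```text
t 0.1 tcp [0.2109 0.641  0.4038] rpy [ 1.7991e+02 -1.0000e-02 -1.8210e+01] F [ 0.5  0.1 -0.2] w 0.0875 off cm [36.95 25.22  0.42] turn -10.714644850833423
```

Call:
{"name": "send_rows", "arguments": {
  "motion": [
    {"offset": [3, 2, 0], "turn": -2},
    {"offset": [6, 4, 0], "turn": -4},
    {"offset": [9.5, 6.5, 0], "turn": -6},
    {"offset": [13, 9, 0], "turn": -8},
    {"offset": [16.5, 11.3, 0], "turn": -10},
    {"offset": [20, 13.7, 0], "turn": -10.7},
    {"offset": [23, 15.7, 0], "turn": -10.7},
    {"offset": [26, 17.8, 0], "turn": -10.7}
  ],
  "hand": 1,
  "squeeze": 20
}}

```text
t: 0.9
eef_pos: [0.403, 0.3893, 0.4045]
ee_rot: [3.141, 0.0, -0.131]
force: [0.9, 1.1, 0.6]
width: 0.0877
```

```bash
python3 -c "
from h import *
off(.483,.286,.40,-7.5)"
```

```text
t 0.9 tcp [0.403  0.3893 0.4045] rpy [ 1.7998e+02  1.0000e-02 -7.5100e+00] F [0.9 1.1 0.6] w 0.0877 off cm [9.28 9.2  0.45] turn -0.012244158174297581
```

Call:
{"name": "send_rows", "arguments": {
  "motion": [
    {"offset": [3, 3, 0], "turn": 0},
    {"offset": [6, 6, 0], "turn": 0},
    {"offset": [8.3, 8.2, 0], "turn": 0},
    {"offset": [9.3, 9.2, 0], "turn": 0},
    {"offset": [9.3, 9.2, 0], "turn": 0},
    {"offset": [9.3, 9.2, 0], "turn": 0}
  ]
}}

```text
t: 1.5
eef_pos: [0.4824, 0.2876, 0.4044]
ee_rot: [3.141, 0.0, -0.132]
force: [-0.2, 0.1, 0.3]
width: 0.0878
```

```bash
python3 -c "
from h import *
off(.483,.286,.30,-7.5)
f=snap('wrist','w1');C=cloud(f)
P=C.reshape(-1,3); k=(np.hypot(P[:,0]-.483,P[:,1]-.286)<.09)
R=P[k]
for lo,hi in [(.06,.075),(.08,.13),(.14,.165)]:
    Q=R[(R[:,2]>lo)&(R[:,2]<hi)]
    if len(Q)>4:
        r=cv2.minAreaRect(Q[:,:2].astype(np.float32)); print(lo,hi,len(Q),np.round(r[0],4),np.round(r[1],4),r[2],np.median(Q[:,2]))
"
```

```text
t 1.5 tcp [0.4824 0.2876 0.4044] rpy [ 1.7999e+02  2.0000e-02 -7.5500e+00] F [-0.2  0.1  0.3] w 0.0878 off cm [ 0.09  0.15 10.44] turn -0.045324745385784126
0.06 0.075 969 [0.4831 0.2871] [0.0951 0.0361] 82.43553161621094 0.06935318020207543
0.08 0.13 288 [0.4824 0.2877] [0.0618 0.0236] 82.66839599609375 0.12220672834623167
0.14 0.165 2020 [0.4823 0.2879] [0.0504 0.0242] 82.46532440185547 0.153851629788295
```

View pics/w1.png

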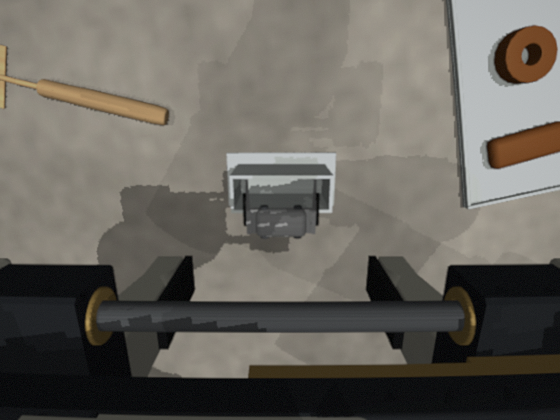

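The wrist view shows the head at (280,222), midway between the two fingers, and its depth puts the tongs at (0.4823, 0.2879), right under the tool. Next is the descent.

Call:
{"name": "send_rows", "arguments": {
  "motion": [
    {"offset": [0, 0, 3], "turn": 0},
    {"offset": [0, 0, 6], "turn": 0},
    {"offset": [0, 0, 9], "turn": 0},
    {"offset": [0, 0, 11], "turn": 0},
    {"offset": [0, 0, 12.3], "turn": 0},
    {"offset": [0, 0, 13.1], "turn": 0},
    {"offset": [0, 0, 13.1], "turn": 0},
    {"offset": [0, 0, 13.1], "turn": 0}
  ]
}}

```text
t: 2.35
eef_pos: [0.4826, 0.288, 0.2744]
ee_rot: [-3.141, -0.001, -0.13]
force: [-0.0, 0.1, 0.2]
width: 0.0875
```

Call:
{"name": "send_rows", "arguments": {
  "motion": [
    {"offset": [0, 0, 0], "turn": 0},
    {"offset": [0, 0, 0], "turn": 0},
    {"offset": [0, 0, 0], "turn": 0},
    {"offset": [0, 0, 0], "turn": 0},
    {"offset": [0, 0, 0], "turn": 0},
    {"offset": [0, 0, 0], "turn": 0}
  ],
  "hand": 0.36,
  "squeeze": 20
}}

```text
t: 2.95
eef_pos: [0.4827, 0.2878, 0.2741]
ee_rot: [-3.14, -0.001, -0.131]
force: [0.3, 1.2, 2.6]
width: 0.0599
```

Call:
{"name": "send_rows", "arguments": {
  "motion": [
    {"offset": [0, 0, -1], "turn": 0},
    {"offset": [0, 0, -2.5], "turn": 0},
    {"offset": [0, 0, -4.5], "turn": 0},
    {"offset": [0, 0, -6.5], "turn": 0},
    {"offset": [0, 0, -8.5], "turn": 0},
    {"offset": [0, 0, -10.5], "turn": 0},
    {"offset": [0, 0, -12], "turn": 0},
    {"offset": [0, 0, -12], "turn": 0}
  ]
}}

```text
t: 3.75
eef_pos: [0.4827, 0.2875, 0.3963]
ee_rot: [-3.139, -0.002, -0.131]
force: [-0.5, -0.1, -1.2]
width: 0.0599
```

Call:
{"name": "send_rows", "arguments": {
  "motion": [
    {"offset": [0, 0, 0], "turn": 0},
    {"offset": [0, 0, 0], "turn": 0},
    {"offset": [0, 0, 0], "turn": 0}
  ]
}}

```text
t: 4.05
eef_pos: [0.4823, 0.2873, 0.3927]
ee_rot: [3.14, 0.001, -0.131]
force: [-0.1, 0.2, -1.4]
width: 0.0596
```

```bash
python3 -c "
from h import *
off(.673,.0444,.394,8.4)
f=snap('side','s2'); cv2.imwrite('pics/s2c.png',cv2.resize(f['frame'][0:230,130:420],None,fx=2.5,fy=2.5))
C=cloud(f);P=C.reshape(-1,3);s=get_state()['eef_pos']
Q=P[(np.hypot(P[:,0]-s[0],P[:,1]-s[1])<.06)&(P[:,2]>.08)&(P[:,2]<.22)]
print(np.histogram(Q[:,2],bins=np.arange(.08,.225,.01)))
Q=Q[Q[:,2]<.165];print(np.percentile(Q[:,2],[0,1,3]),np.median(Q,axis=0))
"
```

```text
t 4.05 tcp [0.4823 0.2873 0.3927] rpy [ 1.7991e+02  7.0000e-02 -7.5200e+00] F [-0.1  0.2 -1.4] w 0.0596 off cm [22.09 21.59 -0.13] turn -15.916110479243855
(array([ 0,  0,  0,  2, 72, 84, 87, 81, 60, 73, 61, 68, 50, 55]), array([0.08, 0.09, 0.1 , 0.11, 0.12, 0.13, 0.14, 0.15, 0.16, 0.17, 0.18,
       0.19, 0.2 , 0.21, 0.22]))
[0.11935207 0.12114276 0.12279289] [0.47862812 0.25640043 0.14219408]
```

View pics/s2c.png

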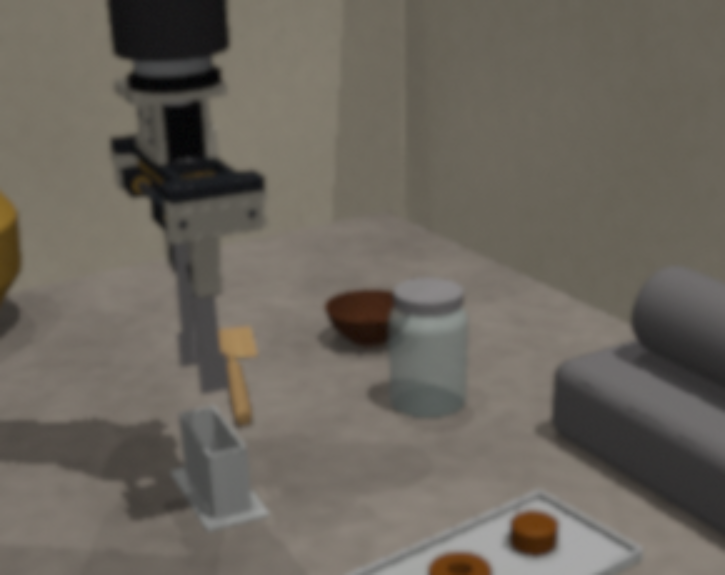

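The picture shows the tongs held upright, strips hanging open, clear of the holder; the tips are at about (188,362) and (212,385) in the crop, near z=0.12 by depth. Next I'll move over the disc.

Call:
{"name": "send_rows", "arguments": {
  "motion": [
    {"offset": [2, 2, 0], "turn": -1},
    {"offset": [5, 5, 0], "turn": -4},
    {"offset": [8, 8, 0], "turn": -7},
    {"offset": [11, 11, 0], "turn": -10},
    {"offset": [14, 13.8, 0], "turn": -13},
    {"offset": [17, 16.8, 0], "turn": -15.9},
    {"offset": [19.5, 19.2, 0], "turn": -15.9},
    {"offset": [21, 20.6, 0], "turn": -15.9}
  ]
}}

```text
t: 4.9
eef_pos: [0.665, 0.0535, 0.3925]
ee_rot: [3.141, 0.002, 0.145]
force: [-0.2, 0.5, -1.0]
width: 0.0595
```

Call:
{"name": "send_rows", "arguments": {
  "motion": [
    {"offset": [0.6, 0.6, 0], "turn": 0},
    {"offset": [0.8, 1.1, 0], "turn": 0},
    {"offset": [0.8, 1.1, 0], "turn": 0},
    {"offset": [0.8, 1.1, 0], "turn": 0}
  ]
}}

```text
t: 5.3
eef_pos: [0.6729, 0.0468, 0.3936]
ee_rot: [-3.141, 0.0, 0.147]
force: [-0.4, 0.2, -0.9]
width: 0.0597
```

```bash
python3 -c "
from h import *
off(.673,.0444,.394,8.4)
f=snap('wrist','w3');C=cloud(f);hsv=cv2.cvtColor(f['frame'],40)
m=((hsv[...,1]>110)&(hsv[...,0]<20)&(C[...,2]>.006)&(C[...,2]<.04)).astype(np.uint8)
n,l,s,c=cv2.connectedComponentsWithStats(m)
for k in range(1,n):
    if s[k,4]>150:
        P=C[l==k]; T=P[P[:,2]>np.percentile(P[:,2],95)-.003]; print(s[k],c[k].round(),T.min(0).round(4),T.max(0).round(4),((T.min(0)+T.max(0))/2).round(4))
"
```

```text
t 5.3 tcp [0.6729 0.0468 0.3936] rpy [-1.7999e+02  1.0000e-02  8.4300e+00] F [-0.4  0.2 -0.9] w 0.0597 off cm [-0.02  0.24 -0.04] turn 0.02890608251865956
[ 263  164   40   42 1298] [282. 185.] [0.6545 0.0253 0.0282] [0.6942 0.0655 0.0329] [0.6743 0.0454 0.0305]
[ 413  173  131  102 6041] [486. 219.] [ 0.6064 -0.2522  0.0186] [ 0.7206 -0.1041  0.0234] [ 0.6635 -0.1782  0.021 ]
[ 263  243   47   47 1596] [286. 266.] [0.5554 0.0017 0.0241] [0.6072 0.0527 0.028 ] [0.5813 0.0272 0.026 ]
```

View pics/w3.png

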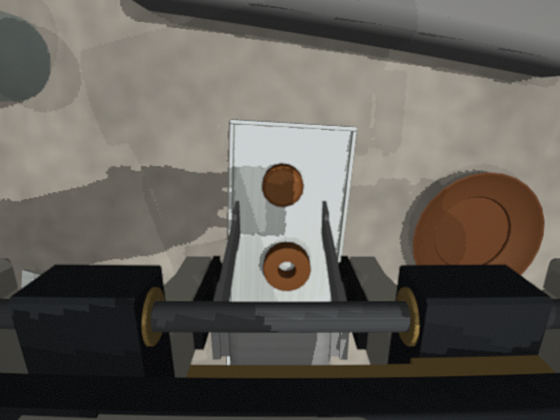

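The wrist view shows the open jaw tips at (237,205) and (325,205), and the disc at (282,185) is centred between them. Depth puts the disc at (0.6743, 0.0454). I'll descend around it.

Call:
{"name": "send_rows", "arguments": {
  "motion": [
    {"offset": [0.1, 0.15, 2], "turn": 0},
    {"offset": [0.1, 0.15, 4], "turn": 0},
    {"offset": [0.1, 0.15, 6], "turn": 0},
    {"offset": [0.1, 0.15, 7.5], "turn": 0},
    {"offset": [0.1, 0.15, 8], "turn": 0},
    {"offset": [0.1, 0.15, 8], "turn": 0}
  ]
}}

```text
t: 5.95
eef_pos: [0.6743, 0.0451, 0.3132]
ee_rot: [3.141, 0.001, 0.147]
force: [0.1, 0.0, -0.6]
width: 0.0597
```

```bash
python3 -c "
from h import *
off(.6743,.0454,.280,8.4)
f=snap('side','s4'); cv2.imwrite('pics/s4c.png',cv2.resize(f['frame'][120:270,260:420],None,fx=4,fy=4))
"
```

```text
t 5.95 tcp [0.6743 0.0451 0.3132] rpy [1.7998e+02 6.0000e-02 8.4300e+00] F [ 0.1  0.  -0.6] w 0.0597 off cm [ 0.01 -0.03  3.32] turn 0.02520080231934685
```

View pics/s4c.png

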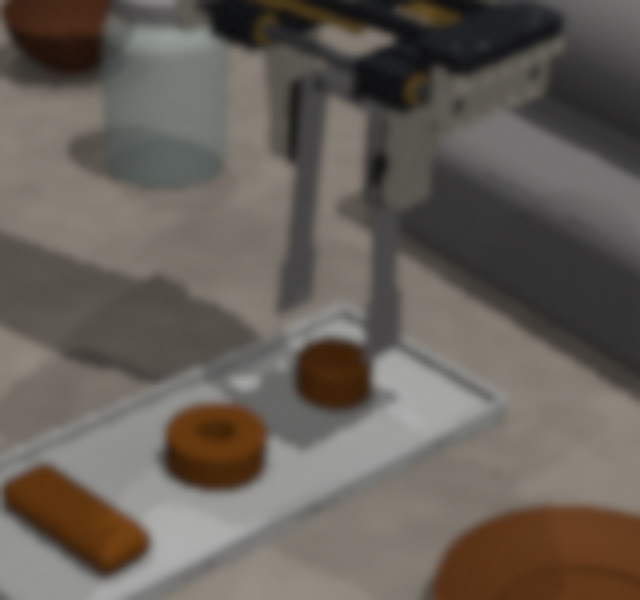

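The tips at (293,308) and (383,350) straddle the disc at (333,372), and nothing is in the way. I'll lower the remaining 3.3 cm.

Call:
{"name": "send_rows", "arguments": {
  "motion": [
    {"offset": [0, 0, 1], "turn": 0},
    {"offset": [0, 0, 2], "turn": 0},
    {"offset": [0, 0, 2.8], "turn": 0},
    {"offset": [0, 0, 3.2], "turn": 0},
    {"offset": [0, 0, 3.2], "turn": 0},
    {"offset": [0, 0, 3.2], "turn": 0}
  ]
}}

```text
t: 6.6
eef_pos: [0.6746, 0.0447, 0.2817]
ee_rot: [3.141, 0.0, 0.147]
force: [0.4, 1.0, -1.2]
width: 0.0595
```

Call:
{"name": "send_rows", "arguments": {
  "motion": [
    {"offset": [0, 0, 0], "turn": 0},
    {"offset": [0, 0, 0], "turn": 0},
    {"offset": [0, 0, 0], "turn": 0},
    {"offset": [0, 0, 0], "turn": 0},
    {"offset": [0, 0, 0], "turn": 0},
    {"offset": [0, 0, 0], "turn": 0},
    {"offset": [0, 0, 0], "turn": 0}
  ],
  "hand": -0.5,
  "squeeze": 30
}}

```text
t: 7.3
eef_pos: [0.6746, 0.0448, 0.282]
ee_rot: [3.142, -0.001, 0.147]
force: [-0.4, 0.7, 2.2]
width: 0.0545
```

The width stopped at 54.5 mm, which matches the 44 mm disc between near-parallel strips. I'll lift.

Call:
{"name": "send_rows", "arguments": {
  "motion": [
    {"offset": [0, 0, -0.5], "turn": 0},
    {"offset": [0, 0, -1.5], "turn": 0},
    {"offset": [0, 0, -3], "turn": 0},
    {"offset": [0, 0, -5], "turn": 0},
    {"offset": [0, 0, -7.5], "turn": 0},
    {"offset": [0, 0, -10], "turn": 0},
    {"offset": [0, 0, -12], "turn": 0},
    {"offset": [0, 0, -13], "turn": 0}
  ]
}}

```text
t: 8.1
eef_pos: [0.6746, 0.0447, 0.4154]
ee_rot: [-3.141, -0.004, 0.147]
force: [-0.2, 1.0, -0.4]
width: 0.0542
```

Call:
{"name": "send_rows", "arguments": {
  "motion": [
    {"offset": [0, 0, 0], "turn": 0},
    {"offset": [0, 0, 0], "turn": 0},
    {"offset": [0, 0, 0], "turn": 0}
  ]
}}

```text
t: 8.4
eef_pos: [0.6742, 0.0448, 0.4102]
ee_rot: [3.142, 0.002, 0.146]
force: [0.0, 0.8, -1.9]
width: 0.0542
```

```bash
python3 -c "
from h import *
off(.4684,-.2989,.41,8.4)
f=snap('side','s5'); cv2.imwrite('pics/s5c.png',cv2.resize(f['frame'][60:280,230:430],None,fx=2.6,fy=2.6))
"
```

```text
t 8.4 tcp [0.6742 0.0448 0.4102] rpy [1.80e+02 1.30e-01 8.39e+00] F [ 0.   0.8 -1.9] w 0.0542 off cm [-25.37  31.     0.08] turn -0.01413860006087475
```

View pics/s5c.png

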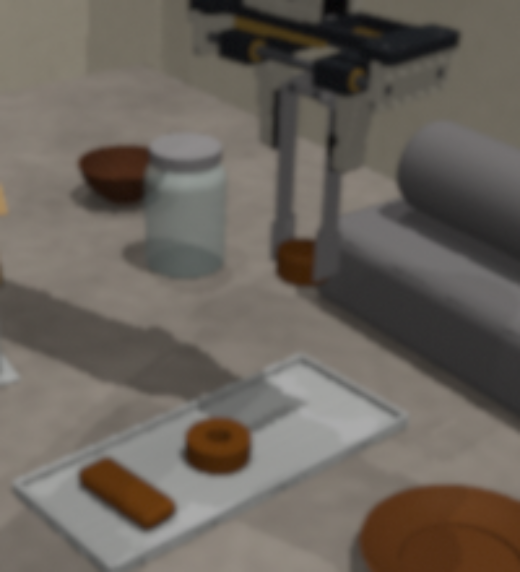

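The disc, at (300,262), is clamped between both jaws and clear of the tray. The ring and the long fritter are still in place. I'll carry it smoothly to the dish.

Call:
{"name": "send_rows", "arguments": {
  "motion": [
    {"offset": [-0.4, 0.5, 0], "turn": 0},
    {"offset": [-1.3, 1.6, 0], "turn": 0},
    {"offset": [-2.6, 3.2, 0], "turn": 0},
    {"offset": [-4.2, 5.1, 0], "turn": 0},
    {"offset": [-6.0, 7.3, 0], "turn": 0},
    {"offset": [-7.8, 9.5, 0], "turn": 0},
    {"offset": [-9.6, 11.7, 0], "turn": 0},
    {"offset": [-11.4, 13.9, 0], "turn": 0}
  ]
}}

```text
t: 9.25
eef_pos: [0.58, -0.1116, 0.4119]
ee_rot: [3.141, -0.0, 0.146]
force: [0.8, 0.7, -2.2]
width: 0.0543
```

Call:
{"name": "send_rows", "arguments": {
  "motion": [
    {"offset": [-1.8, 2.2, 0], "turn": 0},
    {"offset": [-3.6, 4.4, 0], "turn": 0},
    {"offset": [-5.4, 6.6, 0], "turn": 0},
    {"offset": [-7.2, 8.8, 0], "turn": 0},
    {"offset": [-9.0, 11.0, 0], "turn": 0},
    {"offset": [-10.8, 13.2, 0], "turn": 0},
    {"offset": [-12.2, 15.0, 0], "turn": 0},
    {"offset": [-13.2, 16.2, 0], "turn": 0}
  ]
}}

```text
t: 10.05
eef_pos: [0.4728, -0.2907, 0.412]
ee_rot: [3.141, -0.0, 0.145]
force: [0.5, -0.4, -1.6]
width: 0.0546
```

```bash
python3 -c "
from h import *
off(.4684,-.2989,.41,8.4); print(get_state()['q'])
"
```

```text
t 10.05 tcp [ 0.4728 -0.2907  0.412 ] rpy [ 1.7999e+02 -2.0000e-02  8.2900e+00] F [ 0.5 -0.4 -1.6] w 0.0546 off cm [-0.55  0.75  0.2 ] turn -0.10628693364625974
[-1.98431143e-01  1.56842134e-01 -2.44541913e-01  1.07214329e-04
 -1.16905244e+00  1.91393813e+00]
```

Call:
{"name": "send_rows", "arguments": {
  "motion": [
    {"offset": [-0.4, 0.4, 0], "turn": 0},
    {"offset": [-0.6, 0.7, 0], "turn": 0},
    {"offset": [-0.6, 0.7, 0], "turn": 0},
    {"offset": [-0.6, 0.7, 0], "turn": 0},
    {"offset": [-0.6, 0.7, 0], "turn": 0},
    {"offset": [-0.6, 0.7, 0], "turn": 0},
    {"offset": [-0.6, 0.7, 0], "turn": 0},
    {"offset": [-0.6, 0.7, 0], "turn": 0}
  ]
}}

```text
t: 10.85
eef_pos: [0.4703, -0.2965, 0.4116]
ee_rot: [-3.142, 0.0, 0.147]
force: [0.2, 0.1, -1.2]
width: 0.0546
```

```bash
python3 -c "
from h import *
off(.4684,-.2989,.41,8.4)
f=snap('side','s6');t=snap('top','t6'); cv2.imwrite('pics/s6c.png',cv2.resize(f['frame'][90:420,220:560],None,fx=1.7,fy=1.7))
C=cloud(f);hsv=cv2.cvtColor(f['frame'],40)
m=(hsv[...,1]>110)&(hsv[...,0]<20)&(np.hypot(C[...,0]-.468,C[...,1]+.299)<.05)&(C[...,2]>.08)&(C[...,2]<.2)
print(m.sum(),C[m].min(0).round(3),C[m].max(0).round(3))
W=cloud(t);hs=cv2.cvtColor(t['frame'],40);mm=((hs[...,1]>110)&(hs[...,0]<20)).astype(np.uint8)
n,l,s,c=cv2.connectedComponentsWithStats(mm)
for k in (l[163,265],l[210,269]): print(s[k],c[k].round(1))
"
```

```text
t 10.85 tcp [ 0.4703 -0.2965  0.4116] rpy [-1.80e+02  1.00e-02  8.41e+00] F [ 0.2  0.1 -1.2] w 0.0546 off cm [-0.22  0.21  0.16] turn 0.014853448353505883
717 [ 0.446 -0.318  0.136] [ 0.49  -0.273  0.184]
[254 158  23  23 338] [264.9 168.7]
[251 201  37  13 287] [272.7 206.8]
```

View pics/s6c.png

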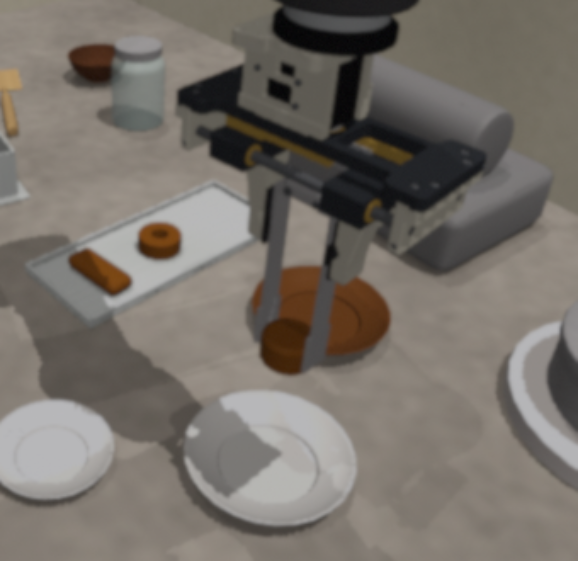

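The disc, at (287,345), is held between the jaws at about (0.468, -0.296, 0.15), over the large white dish. The ring hasn't moved. The long fritter's blob is only cut by the arm's shadow and lies at the same place. I'll hand in.

```bash
python3 -c "
from h import *
s=get_state();print(np.abs(s['qd']).max(),s['width']); print(job_done())"
```

```text
0.001807048557459414 0.05452575171470626
the job is handed in; nothing more can be done
None
```

I drew the tongs from the holder, clamped the plain round vada and lifted it off the tray. I handed the job in at about 11 s, with the vada held still over the larger white dish; no verdict was reported.

**Last checks:**
- **Vada position:** by the side camera its middle was at about (0.468, -0.296), within about 5 mm of the dish centre and about 15 cm above the counter.
- **Grip and stillness:** the opening was steady at 54.5 mm with a 30 N squeeze, and joint speeds were under 0.002 rad/s.
- **Ring:** it had not moved in the top image.
- **Long fritter:** its outline in the last top image was partly cut by the arm's shadow, so its blob centre did not match the first measurement. In the side picture it still lay in place on the tray.

The contact forces at the jaws could not be read directly. I inferred them from the opening, the squeeze and the disc staying put during the carry.

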